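# Nest the step-down sleeves in the test lamp and hold it on full

## Robot

A 6-joint arm with a two-finger parallel gripper is mounted at the origin on the work surface. World frame = base frame: x ahead of the robot, y to its left, z up, the work surface at z = 0. Lengths are in m, angles in rad, forces in N, time in s.
With the tool pointing down it reaches from about 0.35 to 0.775 m from the base axis. Payload 5.5 kg.
Tool frame: the origin (TCP) lies between the finger pads; the fingertips stand 11 mm ahead of it and the grasp point (between the pads) lies 8 mm behind it (tips_ahead is the distance from the TCP to the fingertips, in m); z points along the fingers, y is the line along which they close (so a half turn about z gives the same grasp; the last joint's range is limited). The gripper opens to 85 mm and grips with 20 to 120 N. Pads are 22 mm wide; open, the fingers measure 114 mm over their backs; the gripper's body (76 mm by 85 mm) begins 54 mm behind the grasp point. The pads swing forward as they close: fully open they stand 13 mm farther back than shut.
Start: joints at [0.981, 0.313, 0.046, 1.304, 0, 1.431], TCP at [0.25, 0.518, 0.217] pointing down, gripper open.
Joint ranges: [-2.76, 2.76], [-0.86, 1.69], [-1.03, 1.26], [-2.2, 2.34], [-1.47, 1.5], [-3.14, 3.14]. Speed limits (rad/s): [2.57, 2.57, 3.14, 3.14, 3.14, 3.14].

## Interface

Orientations are given as a unit quaternion [w, x, y, z].
In Python, from workcell import * gives the robot as it stands. The module is installed in compiled form; this text tells all that it offers.
- The arm moves only by the tool jog_arm, never from a script. Its argument "moves" is a list of rows, each an object with "fingers": the closure, from 0 (fully open) to 1 (shut); "slide": the shift along the tool's x, y, z in mm, a list of three; "angular": the turn, a rotation vector about the tool's x, y, z in degrees, a list of three. A call has 1 to 10 rows; each row is the pose to reach, as a shift and turn from the pose commanded when the call began, along the tool's axes at that moment; what a row does not reach only later rows make up. A row lasts 1/12 s, in which the tool goes at most 41.7 mm and 7.16 degrees, less where a joint would pass 70% of its speed; a pose out of reach is approached as far as the arm can. A call with a gripper value outside its range is refused whole. The fingers move at their own pace and stop on an object; "squeeze" is the grip in N (left out, the last holds). Time passes only in rows, so rows that repeat a pose let the fingers close. It gives the time, the measured TCP pose, the force, the opening and the grip force at its end, in the units of the state.
- get_state(): the state, without advancing time (a new reading comes with each control period).
- read_camera(name): name is "scene" or "top" or "wrist"; returns a dict with "color" (420x560x3 uint8, red, green, blue), "fovy" (degrees; the focal length in pixels is half the picture's height over the tangent of half this angle, whatever the lens; pixels are square), "cx", "cy" (the principal point, pixels), "world_from_camera" (4x4, takes a point from camera to world coordinates); the wrist camera has in their place "tool_from_camera" (4x4, takes a point from camera to tool coordinates, whose origin is the TCP and whose axes are the flange's). Camera axes: x right, y down, z forward; pixel columns grow to the right and rows downward; lengths in m; the calibration is good to about 2 mm. The wrist camera is an equidistant fisheye: a pixel r from the principal point sees the ray r / f radians off the axis. A picture is of the moment at which its call begins: read the wrist's pose just before it. There is no depth.
- hand_in(): hands the job in; it is judged then, once.
Trained networks look in a picture, given as the dict that the camera call returned (one of the last four; its "shot" number tells which), for a name from the list of things; names that differ only in an ending like _2 or _b are one class to them, and where a whole thing is asked for, a point or a joint stands for the part that bears it (a point fixed in the world has none). Each returns a list of dicts, best first, with "p" (0 to 1); they miss things now and then, are a little off and sometimes report something else, mostly with a low value. They report only what shows in the picture. A call takes as long as a camera call. They do not tell look-alikes from the thing itself.
- look_for(target, picture): "point" ([column, row] in pixels, amid what is visible of it).
- tip_of(target, picture): "point" ([column, row] in pixels: a listed point, or the origin of a listed thing).
The state is a dict: "clock": time; "joint_pos": joint angles; "qvel": joint speeds; "tau": joint torques, N m; "tcp_pos": TCP position; "orientation": TCP orientation; "wrist_force": force on the tool from outside, world axes, zero at the start; "ft_torque": the same for the moment, N m; "finger_gap": finger opening in m; "grip_force": force on a finger pad.
Only numpy, scipy, OpenCV 4.12 (cv2) and the standard library are available. Lean on these libraries where they do the work, as an engineer would, in place of code of your own. Each camera call takes 0.05 s, during which the arm holds its last target. There are 200 camera calls.

## Task

Set the big blue-collared sleeve upright into the round port of the grey test lamp, then nest the small brass-collared sleeve in the big one, both pushed fully home. Then turn the lamp's sprung dial clockwise by its red post, past the first two clicks to the third (the red dot), and finish while still holding it there with the fingers, because it springs back when let go. Leave the other things on the table where they are.

Things in the scene. Friction and masses are not known exactly. Their poses are not given: they have to be found in the camera images.
- big_sleeve: loose hollow sleeve, 54 mm high: blue collar 60 mm wide, 30 mm high, above an aluminium tube 50.8 mm wide, 24 mm long, nose tapered to 46.8 mm; bore 36 mm; 0.11 to 0.22 kg. Stands upright on its tube. Origin: centre of its underside (nose), z up its axis. Home, its collar rests on the lamp's top: origin 24 mm below the port's mouth, its top 80 mm above the table
- small_sleeve: loose hollow sleeve of like shape, 54 mm high: brass collar 44 mm wide, 30 mm high, above an aluminium tube 31.8 mm wide, 24 mm long, nose tapered to 27.8 mm; 0.05 to 0.12 kg. Stands upright on its tube. Origin: centre of its underside, z up its axis. Home, its collar rests on the big collar: origin 30 mm above the big sleeve's origin, its top 110 mm above the table
- port (a point): centre of the mouth of the round port (54.8 mm wide, 30 mm deep) in the flat top of the lamp, 50 mm above the table. The lamp is a fixed grey box 160 (its x) x 300 (its y) x 50 mm; the port lies 78 mm to the +y side of its centre. Axes are those of the lamp, z up
- dial_axis (a point): point on the dial's upright turning axis at the lamp's top face (50 mm above the table); in the lamp's axes 160 mm to the -y side and 14 mm to the +x side of the port. Axes are those of the lamp, z up
- dial_post (a point): centre of the top end of the upright red round post that turns with the dial: 12 mm thick, 46 mm free to grip, top 110 mm above the table, 48 mm from the dial's axis; it turns with the dial, not on itself. At rest it stands, seen from the axis, 214 degrees counter-clockwise (from above) from the lamp's +x
- dial (a joint): turn of the dial in rad, clockwise seen from above: 0 at rest (white dot), clicks at 0.4 (green dot), 0.8 (yellow), 1.2 (red); end stop at 1.45. The dots on the lamp's top lie where the post's arm then points. A spring drives it back to 0 whenever let go: about 3 N at the post at rest, 7 N at the third click, 1.5 N more or less between clicks
- brass_eyepiece: bystander: brass eyepiece, 42 mm wide, standing in a hole of the mahogany stand, top 84 mm above the table; origin at its underside
- white_eyepiece: bystander: white plastic eyepiece, 46 mm wide, standing in a hole of the mahogany stand, top 97 mm above the table; origin at its underside
- finder: bystander: blue enamel finder scope, 220 mm long along its x, 46 mm wide, 65 mm high, on a small foot; origin under the foot, on the table
- dovetail: bystander: black steel dovetail bar, 200 x 44 x 14 mm, lying flat, long along its x; origin at the centre of its underside
- brush: bystander: dusting brush lying on the table, long along its x
- cap_jar: bystander: closed jar, 70 mm wide, 90 mm high; origin at the centre of its underside
Not all that is in view belongs to the job. There is more than one size of the big_sleeve; the job needs the smaller.

How it is judged:
By the outcome, as a careful person would: the job done as asked, in the order asked, and still so for the second after the job is handed in, while the arm keeps its last pose, push and grip.
It also fails if it takes over 58 s, if anything falls off the work surface, if the arm or the gripper's body presses on something with over 40 N, if the wrist force passes 120 N, or if a joint passes its speed limit or range.

## Working session

There is one attempt and no reset: what is moved stays moved. The work goes in short steps, Python scripts to look and compute and a tool call to move; the robot and the scene stay as the last step left them, time stands still between calls to the robot, and variables do not carry over. Pictures are saved under pics/ and viewed, at most 10 in all, crops included, and the job is handed in when it is done.

Besides the shell and the picture viewer there is one more tool, called after "Call:" as name(argument=value, ...), one argument or row to a line, values as JSON. jog_arm: Moves the arm, as the interface text tells. Its arguments: {"type":"object","properties":{"moves":{"type":"array","items":{"type":"object","properties":{"fingers":{"type":"number"},"slide":{"type":"array","items":{"type":"number"}},"angular":{"type":"array","items":{"type":"number"}}}}},"squeeze":{"type":"number"}},"required":["moves"]}

```bash
mkdir -p pics
cat > h.py <<'E'
from workcell import *
import numpy as np, cv2
from scipy.spatial.transform import Rotation as R
def rot(q): return R.from_quat([q[1],q[2],q[3],q[0]])
def ray(p,px,s=None):
    f=210/np.tan(np.radians(p["fovy"])/2); d=np.array([px[0]-p["cx"],px[1]-p["cy"]])
    if "world_from_camera" in p:
        T=np.array(p["world_from_camera"]); v=np.array([d[0]/f,d[1]/f,1])
    else:
        r=np.hypot(*d); a=r/f; v=np.array([*(d/max(r,1e-9)*np.sin(a)),np.cos(a)])
        W=np.eye(4); W[:3,:3]=rot(s["orientation"]).as_matrix(); W[:3,3]=s["tcp_pos"]
        T=W@np.array(p["tool_from_camera"])
    return T[:3,3],T[:3,:3]@v
def atz(p,px,z,s=None):
    o,v=ray(p,px,s); return o+v*(z-o[2])/v[2]
def proj(p,X,s=None):
    f=210/np.tan(np.radians(p["fovy"])/2)
    if "world_from_camera" in p: T=np.array(p["world_from_camera"])
    else:
        W=np.eye(4); W[:3,:3]=rot(s["orientation"]).as_matrix(); W[:3,3]=s["tcp_pos"]
        T=W@np.array(p["tool_from_camera"])
    c=np.linalg.inv(T)@np.append(X,1)
    if "world_from_camera" in p: return c[:2]/c[2]*f+[p["cx"],p["cy"]]
    r=np.hypot(c[0],c[1]); a=np.arctan2(r,c[2]); return c[:2]/r*a*f+[p["cx"],p["cy"]]
def save(p,n,crop=None,k=1):
    im=p["color"][:,:,::-1]
    if crop: im=im[crop[1]:crop[3],crop[0]:crop[2]]
    cv2.imwrite("pics/"+n,cv2.resize(im,None,fx=k,fy=k,interpolation=cv2.INTER_CUBIC))
E
python3 - <<'E'
from h import *
s=get_state(); print(s["tcp_pos"],s["orientation"],s["finger_gap"],s["wrist_force"], s["clock"])
z={"big_sleeve":0,"small_sleeve":0,"port":.05,"dial_axis":.05,"dial_post":.11,"brass_eyepiece":.0,"cap_jar":0,"finder":0}
ims=[]
for c in ("top","scene"):
    p=read_camera(c); ims.append(p["color"]); print(c,np.round(p["world_from_camera"],3).tolist(),p["fovy"])
    for t in z:
        for m in tip_of(t,p)[:4]: print(t,np.round(m["point"],1),round(m["p"],2),np.round(atz(p,m["point"],z[t]),4))
    save(p,c+"0.png",k=1.42)
E
```

```text
[0.24971776 0.51734279 0.21629499] [-3.18319545e-04  2.23023592e-01  9.74812608e-01 -8.69091038e-04] 0.08544545227435874 [-0.00889278 -0.00873224  0.47561002] 0.0
top [[0.006, -0.998, 0.067, 0.477], [-1.0, -0.006, -0.003, 0.009], [0.004, -0.067, -0.998, 1.296], [0.0, 0.0, 0.0, 1.0]] 57.17726177530073
big_sleeve [199.5 199.2] 0.81 [0.5946 0.294  0.    ]
big_sleeve [241.6 217.4] 0.71 [0.5341 0.1512 0.    ]
big_sleeve [292.  213.3] 0.36 [ 0.549  -0.0183  0.    ]
small_sleeve [204.4 244.9] 0.52 [0.4412 0.2744 0.    ]
port [292.5 216.9] 0.69 [ 0.5345 -0.0189  0.05  ]
dial_axis [341.8 198. ] 0.78 [ 0.597  -0.1788  0.05  ]
dial_post [425.5 249.3] 0.66 [ 0.4349 -0.426   0.11  ]
cap_jar [414.4 191.1] 0.81 [ 0.6268 -0.4322  0.    ]
cap_jar [199.5 200.2] 0.74 [0.5912 0.2939 0.    ]
cap_jar [203.2 156.8] 0.42 [0.7393 0.2844 0.    ]
cap_jar [341.9 196. ] 0.34 [ 0.6086 -0.1867  0.    ]
finder [425.4 249. ] 0.63 [ 0.432 -0.466  0.   ]
scene [[-0.787, 0.474, -0.394, 1.181], [0.617, 0.606, -0.502, 0.756], [0.001, -0.638, -0.77, 1.256], [0.0, 0.0, 0.0, 1.0]] 44.454250621434404
big_sleeve [320.9 249.7] 0.94 [ 0.53    0.1505 -0.    ]
big_sleeve [332.2 294.6] 0.83 [0.6059 0.2841 0.    ]
small_sleeve [374.  262.8] 0.84 [0.4389 0.2808 0.    ]
port [279.7 203.6] 0.64 [ 0.5416 -0.0326  0.05  ]
dial_axis [239.6 183.8] 0.81 [ 0.5907 -0.1752  0.05  ]
dial_post [235.7 160.7] 0.92 [ 0.5728 -0.2159  0.11  ]
brass_eyepiece [291.9 317.5] 0.71 [0.7388 0.2694 0.    ]
cap_jar [188.1 158.4] 0.61 [ 0.6372 -0.4194  0.    ]
finder [226.5 126.5] 0.85 [ 0.4393 -0.4733  0.    ]
```

View pics/top0.png

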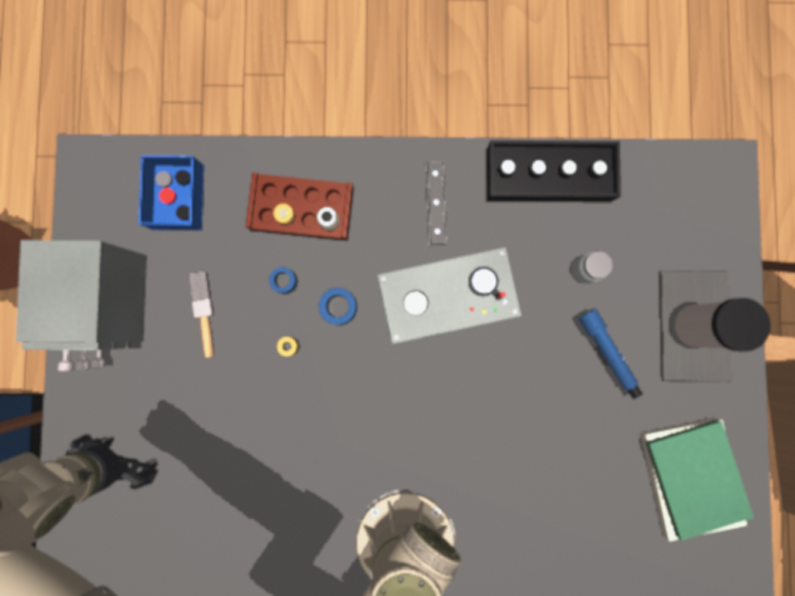

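View pics/scene0.png

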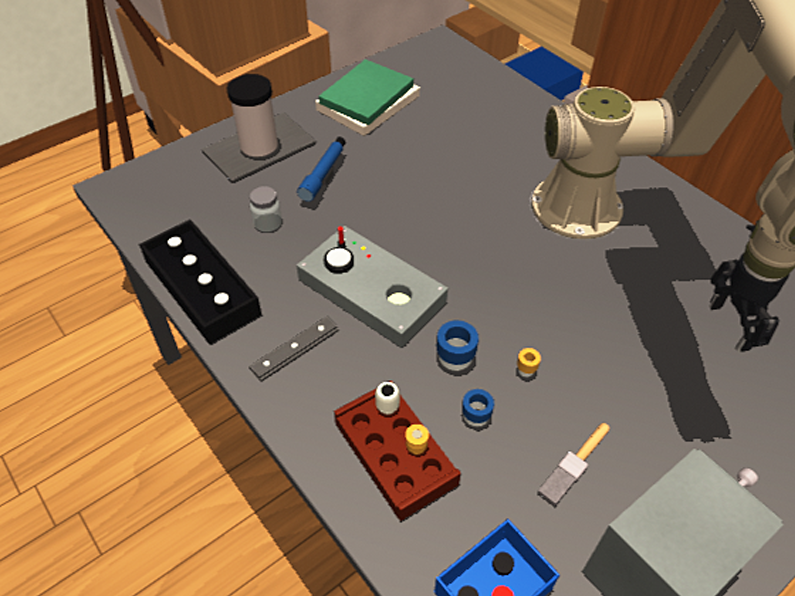

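Two blue-collared sleeves show. In the top picture they are at about (199,197) px, the smaller ring, and (237,215) px, the larger ring. The small brass sleeve is at (202,244), and its look-alike, the brass eyepiece in the stand, is at (200,150). By size I choose the blue one at (199,197) and the brass one at (202,244), and I'll check this in a crop.

```bash
cat >> h.py <<'E'
def blobs(p,kind,amin=30):
    h=cv2.cvtColor(p["color"],cv2.COLOR_RGB2HSV)
    lo,hi={"blue":((100,120,40),(125,255,255)),"brass":((18,110,90),(32,255,255)),"red":((0,150,80),(6,255,255)),"grey":((35,8,90),(80,60,255))}[kind]
    m=cv2.inRange(h,lo,hi); cs,_=cv2.findContours(m,cv2.RETR_EXTERNAL,cv2.CHAIN_APPROX_NONE)
    return sorted([c for c in cs if cv2.contourArea(c)>amin],key=cv2.contourArea,reverse=True)
E
python3 - <<'E'
from h import *
for c in ("top","scene"):
    p=read_camera(c)
    for k in ("blue","brass"):
        for b in blobs(p,k)[:9]:
            (u,v),(w,h),a=cv2.minAreaRect(b); print(c,k,np.round([u,v,w,h],1),np.round(atz(p,(u,v),.054),4))
    if c=="top":
        for b in blobs(p,"grey",500)[:4]:
            r=cv2.minAreaRect(b); q=cv2.boxPoints(r); print("grey",np.round(r[0],1),np.round(r[1],1),[np.round(atz(p,x,.05)[:2],3).tolist() for x in q])
    if c=="scene": save(p,"crop1.png",(290,210,400,310),5)
s=get_state();p=read_camera("wrist"); print(p["fovy"],np.round(p["tool_from_camera"],3).tolist())
for t,z in (("big_sleeve",0),("small_sleeve",0)):
    for m in tip_of(t,p)[:4]: print(t,m,np.round(atz(p,m["point"],z,s),4))
save(p,"w1.png",k=1.42)
E
```

```text
top blue [120. 135.  50.  44.] [0.7985 0.546  0.054 ]
top blue [428.9 246.8  60.9  12.3] [ 0.441  -0.4575  0.054 ]
top blue [237.3 215.3  24.7  24. ] [0.5385 0.1594 0.054 ]
top blue [  9.7 312.   15.5  25.3] [0.2276 0.875  0.054 ]
top blue [ 10.5 287.   16.   21. ] [0.3057 0.8765 0.054 ]
top blue [198.5 197.   16.   17. ] [0.5968 0.2855 0.054 ]
top brass [201.9 243.3  13.   13.9] [0.4477 0.2714 0.054 ]
top brass [199.5 150.   12.   13. ] [0.7507 0.2855 0.054 ]
grey [315.8 207.6] [49.5 92.5] [[0.611, 0.07], [0.677, -0.225], [0.519, -0.258], [0.455, 0.035]]
grey [ 41.8 207.3] [56.5 77.6] [[0.438, 0.88], [0.689, 0.886], [0.685, 0.703], [0.434, 0.699]]
scene blue [348.8 409.5  58.6  75.3] [0.8027 0.5508 0.054 ]
scene blue [384.4  48.9  52.3  25. ] [-0.3068 -0.4136  0.054 ]
scene blue [322. 241.  30.  28.] [0.5353 0.1555 0.054 ]
scene blue [336.5 285.5  23.   21. ] [0.6027 0.2908 0.054 ]
scene blue [227.3 117.9  12.8  42.8] [ 0.4432 -0.4562  0.054 ]
scene brass [425.   72.5  21.   36. ] [-0.3151 -0.2037  0.054 ]
scene brass [293.5 305.5  13.   15. ] [0.7325 0.2661 0.054 ]
scene brass [417.3 310.3   5.4  29.7] [0.4872 0.4758 0.054 ]
scene brass [372.5 251.   12.   13. ] [0.4456 0.2702 0.054 ]
scene brass [ 65.4 246.8   2.2  61.7] [ 1.126  -0.2807  0.054 ]
65.70646984690485 [[-0.001, -0.96, -0.281, 0.071], [1.0, -0.0, -0.0, 0.0], [0.0, -0.281, 0.96, -0.158], [0.0, 0.0, 0.0, 1.0]]
```

View pics/crop1.png

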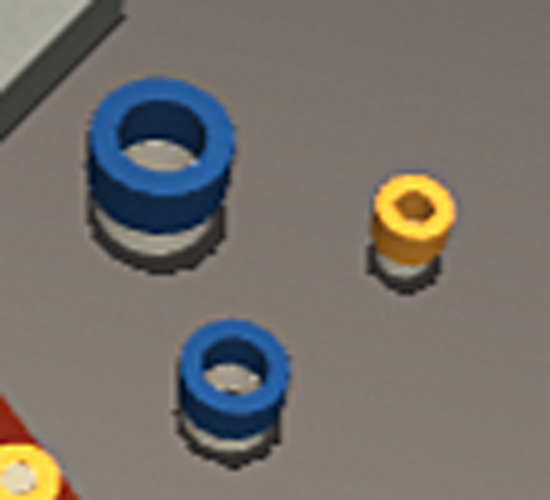

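View pics/w1.png

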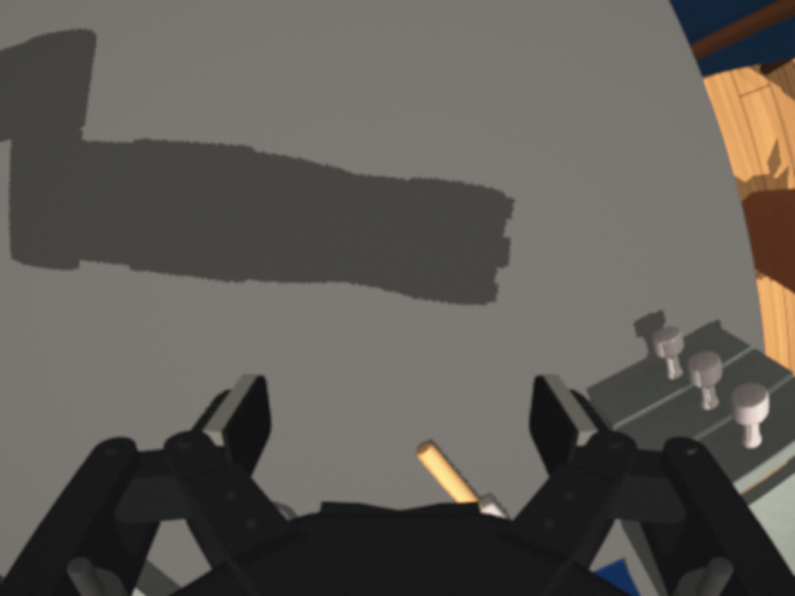

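The crop shows the big decoy top-left, the smaller blue sleeve I need at bottom centre, and the brass sleeve at right, so the choice holds. The wrist view shows only bare table, the brush and the dome; the camera looks toward tool +x. Next I move to view the big sleeve.

Call:
jog_arm(
  moves=[
    {"fingers": 0, "slide": [-40, -5, 0]},
    {"slide": [-80, -9, 0]},
    {"slide": [-120, -14, 0]},
    {"slide": [-160, -18, 0]},
    {"slide": [-200, -23, 0]},
    {"slide": [-240, -27, 0]},
    {"slide": [-280, -32, 0]},
    {"slide": [-320, -36, 0]},
    {"slide": [-360, -41, 0]},
    {"slide": [-400, -45, 0]},
  ],
)

```text
schema error: expected keys fingers, slide, angular
```

Call:
jog_arm(
  moves=[
    {"slide": [-35, -4, 0]},
    {"slide": [-70, -8, 0]},
    {"slide": [-100, -11, 0]},
    {"slide": [-100, -11, 0]},
    {"slide": [-100, -11, 0]},
  ],
)

```text
schema error: expected keys fingers, slide, angular
```

```bash
cat >> h.py <<'E'
def ring(p,s,kind,z,near):
    """top rim circle of a collar: fit x,y,(outer r) by outer contour rays at z hitting far side; returns world fits"""
    out=[]
    for b in blobs(p,kind,150):
        P=np.array([atz(p,q[0].astype(float),z,s)[:2] for q in b])
        (x,y),r=cv2.minEnclosingCircle((P*1000).astype(np.float32)); out.append((x/1000,y/1000,r))
    return out
def tool(s,d): return rot(s["orientation"]).inv().apply(d)*1000
E
python3 - <<'E'
from h import *
s=get_state();p=read_camera("wrist"); print(s["clock"],s["tcp_pos"],s["orientation"])
for k in ("blue","brass"): print(k,np.round(ring(p,s,k,.054,0),4))
for t in ("big_sleeve","small_sleeve","port","dial_axis","dial_post"):
    for m in tip_of(t,p)[:4]: print(t,m["p"],m["point"],np.round(atz(p,m["point"],{"port":.05,"dial_axis":.05,"dial_post":.11}.get(t,0),s),4))
save(p,"w2.png",k=1.42)
E
```

```text
1.15 [0.25001885 0.5178135  0.21721435] [3.39594705e-05 2.23005787e-01 9.74817120e-01 1.29733484e-05]
blue [[ 0.1924  0.883  75.155 ]
 [ 0.1591  0.8692 63.1713]
 [ 0.6959  0.5896 51.719 ]]
brass [[ 0.4305  0.4789 34.2241]]
dial_post 0.73 [335.1, 353.9] [0.4218 0.4985 0.11  ]
```

View pics/w2.png

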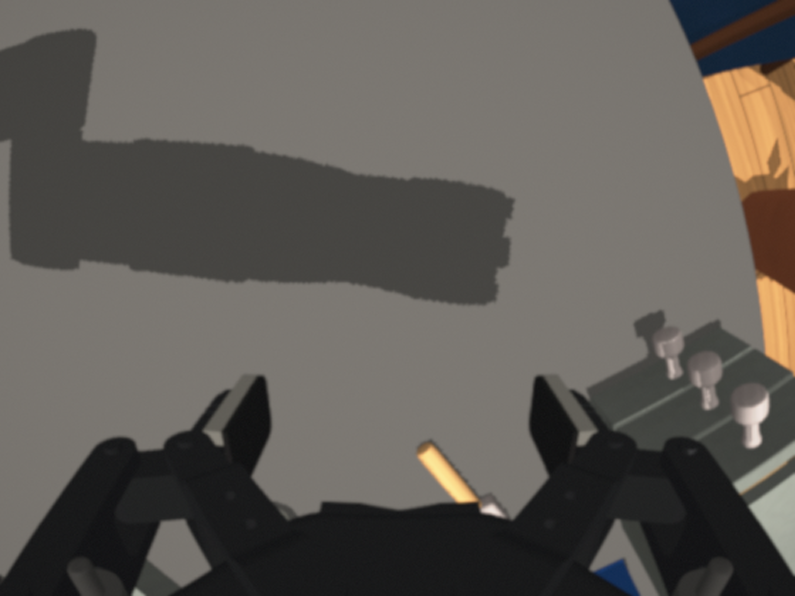

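The arm has not moved: each row needs all three keys.

Call:
jog_arm(
  moves=[
    {"fingers": 0, "slide": [-40, -5, 0], "angular": [0, 0, 0]},
    {"fingers": 0, "slide": [-80, -9, 0], "angular": [0, 0, 0]},
    {"fingers": 0, "slide": [-120, -14, 0], "angular": [0, 0, 0]},
    {"fingers": 0, "slide": [-160, -18, 0], "angular": [0, 0, 0]},
    {"fingers": 0, "slide": [-200, -23, 0], "angular": [0, 0, 0]},
    {"fingers": 0, "slide": [-240, -27, 0], "angular": [0, 0, 0]},
    {"fingers": 0, "slide": [-280, -32, 0], "angular": [0, 0, 0]},
    {"fingers": 0, "slide": [-320, -36, 0], "angular": [0, 0, 0]},
    {"fingers": 0, "slide": [-360, -41, 0], "angular": [0, 0, 0]},
    {"fingers": 0, "slide": [-400, -45, 0], "angular": [0, 0, 0]},
  ],
)

```text
clock: 2.28
tcp_pos: [0.5922, 0.302, 0.2173]
orientation: [0.0, 0.223, 0.975, 0.0]
wrist_force: [1.3, 1.1, 0.8]
finger_gap: 0.0854
grip_force: 0.0
```

Call:
jog_arm(
  moves=[
    {"fingers": 0, "slide": [-35, -4, 0], "angular": [0, 0, 0]},
    {"fingers": 0, "slide": [-70, -8, 0], "angular": [0, 0, 0]},
    {"fingers": 0, "slide": [-100, -11, 0], "angular": [0, 0, 0]},
    {"fingers": 0, "slide": [-100, -11, 0], "angular": [0, 0, 0]},
    {"fingers": 0, "slide": [-100, -11, 0], "angular": [0, 0, 0]},
  ],
)

```text
clock: 2.7
tcp_pos: [0.6771, 0.2484, 0.2157]
orientation: [-0.001, 0.224, 0.974, -0.0]
wrist_force: [-0.4, 0.9, -0.2]
finger_gap: 0.0852
grip_force: 0.0
```

Run:
```python
from h import *
s=get_state();p=read_camera("wrist"); print(s["clock"],s["tcp_pos"],s["orientation"])
for k in ("blue","brass"): print(k,np.round(ring(p,s,k,.054,0),4))
for t in ("big_sleeve","small_sleeve","port"):
    for m in tip_of(t,p)[:4]: print(t,m["p"],m["point"],np.round(atz(p,m["point"],{"port":.05}.get(t,0),s),4))
save(p,"w3.png",k=1.42)
```

```text
2.7 [0.67714581 0.24835763 0.21570408] [-7.04808174e-04  2.24439138e-01  9.74487825e-01 -2.36542656e-04]
blue [[  0.7936   0.5312 111.0514]
 [  0.5354   0.1529  49.3573]
 [  0.5981   0.286   29.0706]]
brass [[ 0.7545  0.2791 27.9654]
 [ 0.4656  0.2675 16.7834]]
big_sleeve 0.84 [160.8, 112.5] [0.5379 0.1574 0.    ]
big_sleeve 0.73 [280.6, 106.1] [0.5984 0.2858 0.    ]
small_sleeve 0.64 [212.8, 1.0] [0.4459 0.2723 0.    ]
small_sleeve 0.58 [252.0, 257.1] [0.7477 0.1729 0.    ]
port 0.87 [45.7, 193.6] [ 0.5479 -0.0146  0.05  ]
```

View pics/w3.png

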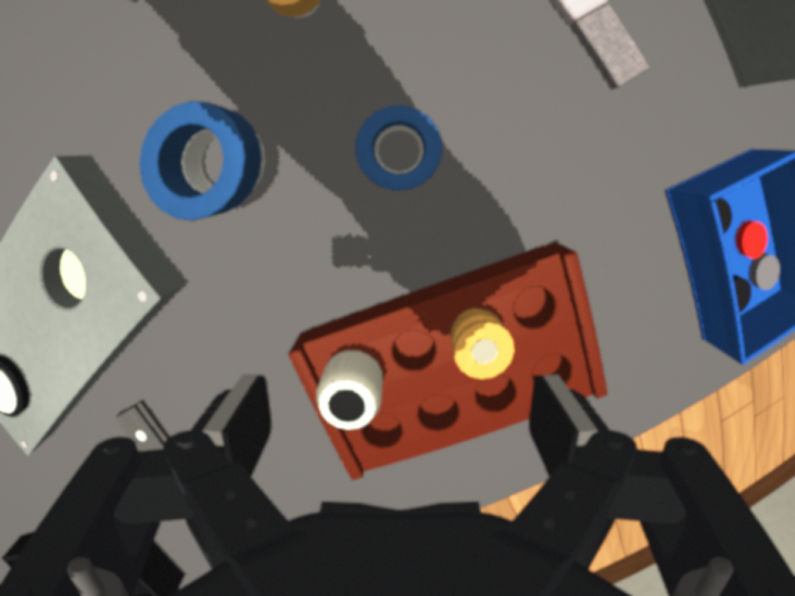

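Wrist view: the smaller blue sleeve is at (281,106), the decoy at (140,114), the port mouth at (46,195) and the two eyepieces in the stand below. Sleeve at (0.598, 0.286). Now grasp it.

Call:
jog_arm(
  moves=[
    {"fingers": 0, "slide": [30, 0, 0], "angular": [0, 0, 0]},
    {"fingers": 0, "slide": [60, 0, 0], "angular": [0, 0, 0]},
    {"fingers": 0, "slide": [87, 0, 10], "angular": [0, 0, 0]},
    {"fingers": 0, "slide": [87, 0, 50], "angular": [0, 0, 0]},
    {"fingers": 0, "slide": [87, 0, 85], "angular": [0, 0, 0]},
    {"fingers": 0, "slide": [87, 0, 115], "angular": [0, 0, 0]},
    {"fingers": 0, "slide": [87, 0, 140], "angular": [0, 0, 0]},
    {"fingers": 0, "slide": [87, 0, 160], "angular": [0, 0, 0]},
    {"fingers": 0, "slide": [87, 0, 178], "angular": [0, 0, 0]},
    {"fingers": 0, "slide": [87, 0, 178], "angular": [0, 0, 0]},
  ],
)

```text
clock: 3.73
tcp_pos: [0.5936, 0.288, 0.0356]
orientation: [-0.003, 0.222, 0.975, -0.002]
wrist_force: [-1.2, -0.9, -1.2]
finger_gap: 0.0857
grip_force: 0.0
```

Call:
jog_arm(
  moves=[
    {"fingers": 0.2, "slide": [0, 0, 0], "angular": [0, 0, 0]},
    {"fingers": 0.4, "slide": [0, 0, 0], "angular": [0, 0, 0]},
    {"fingers": 0.6, "slide": [0, 0, 0], "angular": [0, 0, 0]},
    {"fingers": 0.6, "slide": [0, 0, 0], "angular": [0, 0, 0]},
    {"fingers": 0.6, "slide": [0, 0, 0], "angular": [0, 0, 0]},
  ],
  squeeze=40,
)

```text
clock: 4.15
tcp_pos: [0.5984, 0.2882, 0.0407]
orientation: [0.001, 0.223, 0.975, 0.001]
wrist_force: [-0.4, 0.1, 0.6]
finger_gap: 0.0342
grip_force: 0.0
```

Run:
```python
from h import *
s=get_state();print(s["finger_gap"],s["grip_force"],s["tcp_pos"])
p=read_camera("scene"); 
for b in blobs(p,"blue")[:6]: print(cv2.boundingRect(b))
a=p["color"][200:330,260:420]; q=read_camera("wrist")["color"]
im=np.hstack([cv2.resize(a,(480,390)),cv2.resize(q,(320,240))[:,:] if 0 else cv2.copyMakeBorder(cv2.resize(q,(320,240)),0,150,0,0,0)])
cv2.imwrite("pics/c4.png",im[:,:,::-1])
```

```text
0.034204726017051344 0.0 [0.59844639 0.28820489 0.04068485]
(306, 365, 88, 55)
(356, 33, 40, 30)
(308, 226, 23, 31)
(210, 100, 31, 40)
(326, 276, 21, 22)
```

View pics/c4.png

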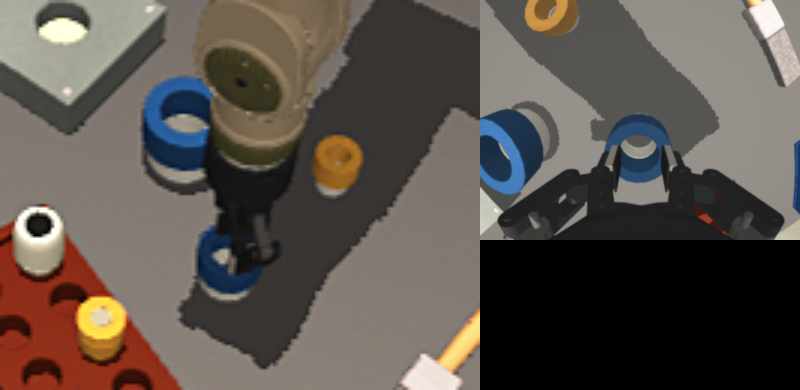

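Run:
```python
from h import *
s=get_state();q=read_camera("wrist"); save(q,"w5.png",(170,150,390,310),3.6)
print(proj(q,s["tcp_pos"],s), [ (np.round(proj(q,rot(s["orientation"]).apply([0,y,0])+s["tcp_pos"],s),0)) for y in (-.017,.017,-.03,.03)])
print(np.round(ring(q,s,"blue",.054,0),4))
```

```text
[280.8783363  257.63385577] [array([249., 257.]), array([313., 257.]), array([225., 257.]), array([337., 257.])]
[[ 0.54    0.1445 65.8742]
 [ 0.5951  0.2877 32.3091]
 [ 0.7451  0.455  74.1397]]
```

View pics/w5.png

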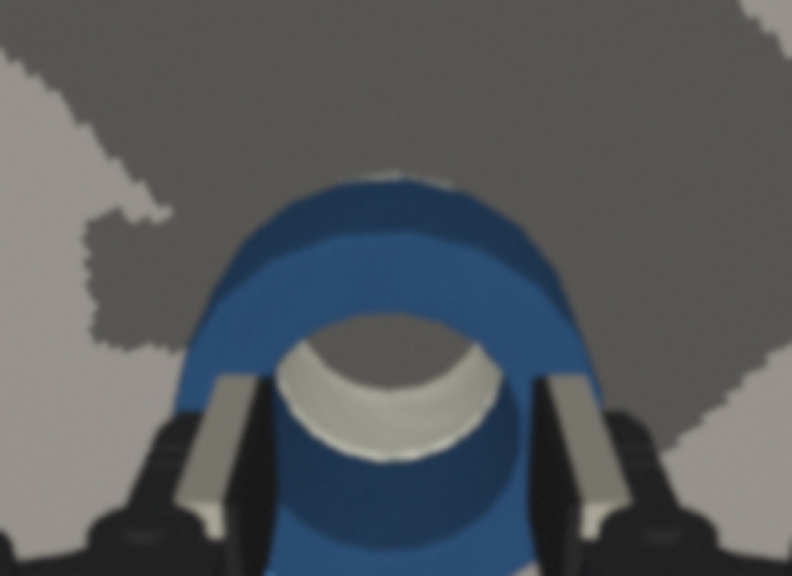

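The crop shows the two fingertips over the collar's rim, in front of the ring and not beside it, so they closed above it with no contact. I'll open, go 20 mm lower and close again.

Call:
jog_arm(
  moves=[
    {"fingers": 0, "slide": [0, 0, 0], "angular": [0, 0, 0]},
    {"fingers": 0, "slide": [0, 0, 0], "angular": [0, 0, 0]},
    {"fingers": 0, "slide": [0, -2, 0], "angular": [0, 0, 0]},
    {"fingers": 0, "slide": [0, -2, 0], "angular": [0, 0, 0]},
    {"fingers": 0, "slide": [0, -2, 5], "angular": [0, 0, 0]},
    {"fingers": 0, "slide": [0, -2, 10], "angular": [0, 0, 0]},
    {"fingers": 0, "slide": [0, -2, 15], "angular": [0, 0, 0]},
    {"fingers": 0, "slide": [0, -2, 20], "angular": [0, 0, 0]},
    {"fingers": 0, "slide": [0, -2, 20], "angular": [0, 0, 0]},
  ],
)

```text
clock: 5.05
tcp_pos: [0.5956, 0.2857, 0.0174]
orientation: [-0.001, 0.223, 0.975, -0.001]
wrist_force: [-0.6, -0.4, -0.3]
finger_gap: 0.0852
grip_force: 0.0
```

Call:
jog_arm(
  moves=[
    {"fingers": 0.2, "slide": [0, 0, 0], "angular": [0, 0, 0]},
    {"fingers": 0.4, "slide": [0, 0, 0], "angular": [0, 0, 0]},
    {"fingers": 0.6, "slide": [0, 0, 0], "angular": [0, 0, 0]},
    {"fingers": 0.6, "slide": [0, 0, 0], "angular": [0, 0, 0]},
    {"fingers": 0.6, "slide": [0, 0, 0], "angular": [0, 0, 0]},
  ],
)

```text
clock: 5.47
tcp_pos: [0.597, 0.2862, 0.0198]
orientation: [0.0, 0.223, 0.975, 0.0]
wrist_force: [-0.8, -0.4, 2.1]
finger_gap: 0.0586
grip_force: 43.0
```

Call:
jog_arm(
  moves=[
    {"fingers": 0.6, "slide": [0, 0, -10], "angular": [0, 0, 0]},
    {"fingers": 0.6, "slide": [0, 0, -35], "angular": [0, 0, 0]},
    {"fingers": 0.6, "slide": [0, 0, -70], "angular": [0, 0, 0]},
    {"fingers": 0.6, "slide": [0, 0, -100], "angular": [0, 0, 0]},
    {"fingers": 0.6, "slide": [-10, -20, -130], "angular": [0, 0, 0]},
    {"fingers": 0.6, "slide": [-27, -45, -140], "angular": [0, 0, 0]},
    {"fingers": 0.6, "slide": [-47, -78, -140], "angular": [0, 0, 0]},
    {"fingers": 0.6, "slide": [-67, -111, -140], "angular": [0, 0, 0]},
    {"fingers": 0.6, "slide": [-87, -144, -140], "angular": [0, 0, 0]},
    {"fingers": 0.6, "slide": [-107, -177, -140], "angular": [0, 0, 0]},
  ],
)

```text
clock: 6.3
tcp_pos: [0.6159, 0.0786, 0.1598]
orientation: [0.0, 0.223, 0.975, 0.0]
wrist_force: [1.0, -0.7, -2.4]
finger_gap: 0.0585
grip_force: 43.7
```

Call:
jog_arm(
  moves=[
    {"fingers": 0.6, "slide": [-20, -33, 0], "angular": [0, 0, 0]},
    {"fingers": 0.6, "slide": [-40, -66, 0], "angular": [0, 0, 0]},
    {"fingers": 0.6, "slide": [-60, -99, 0], "angular": [0, 0, 0]},
    {"fingers": 0.6, "slide": [-70, -115, 0], "angular": [0, 0, 0]},
    {"fingers": 0.6, "slide": [-70, -115, 0], "angular": [0, 0, 0]},
    {"fingers": 0.6, "slide": [-70, -115, 0], "angular": [0, 0, 0]},
  ],
)

```text
clock: 6.8
tcp_pos: [0.629, -0.0553, 0.1593]
orientation: [-0.0, 0.224, 0.975, 0.0]
wrist_force: [0.4, 1.1, -1.9]
finger_gap: 0.0588
grip_force: 43.8
```

Run:
```python
from h import *
s=get_state();p=read_camera("wrist"); print(s["clock"],s["tcp_pos"],s["orientation"],s["finger_gap"],s["wrist_force"])
for t,z in (("port",.05),("dial_axis",.05),("dial_post",.11),("big_sleeve",0.13)):
    for m in tip_of(t,p)[:3]: print(t,round(m["p"],2),np.round(m["point"],1),np.round(atz(p,m["point"],z,s),4))
p2=read_camera("scene"); c=proj(p2,np.array(s["tcp_pos"])).astype(int); print(c)
x0,y0=max(c[0]-45,0),max(c[1]-55,0)
a=cv2.resize(p2["color"][y0:y0+100,x0:x0+90],(360,400),interpolation=cv2.INTER_CUBIC)
q=cv2.resize(p["color"],(440,330)); 
cv2.imwrite("pics/c6.png",np.hstack([a,cv2.copyMakeBorder(q,0,70,0,0,0)])[:,:,::-1])
np.savez("last.npz",w=p["color"])
```

```text
6.8 [ 0.6289739  -0.05527806  0.15927458] [-2.02679346e-04  2.24376745e-01  9.74502437e-01  1.91212691e-04] 0.05878795665171646 [ 0.38261914  1.10931741 -1.91339623]
port 0.92 [280.7 102.5] [ 0.552  -0.0181  0.05  ]
dial_axis 0.62 [150.  229.7] [ 0.5972 -0.1742  0.05  ]
dial_post 0.71 [ 68. 237.] [ 0.5632 -0.2131  0.11  ]
big_sleeve 0.89 [433.2  30.9] [0.551  0.0863 0.13  ]
big_sleeve 0.59 [281.4 250.3] [ 0.6364 -0.0586  0.13  ]
[251 188]
```

View pics/c6.png

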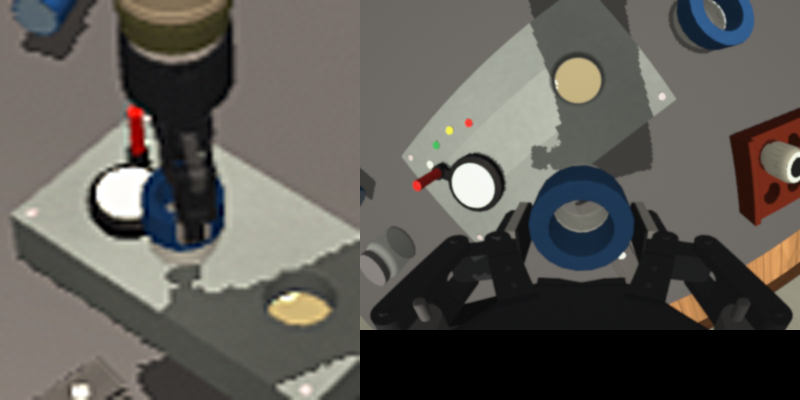

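Scene crop: the collar is held, with the finger tip at about its lower edge, px (254,193). Wrist view: the port mouth is at (281,102), the dial and post on the left, and the sleeve upright in the grip. Next I work out the exact offsets.

Run:
```python
from h import *
s=get_state();p=read_camera("wrist");t=np.array(s["tcp_pos"]);Rm=rot(s["orientation"])
h=cv2.cvtColor(p["color"],cv2.COLOR_RGB2HSV); print("hsv port",h[102,278],h[102,250],h[80,278],h[150,281])
m=cv2.inRange(h,(12,50,120),(32,160,255)); cs,_=cv2.findContours(m,cv2.RETR_EXTERNAL,cv2.CHAIN_APPROX_NONE)
for c in cs:
    if cv2.contourArea(c)<800: continue
    for z in (.02,.05):
        P=np.array([atz(p,q[0].astype(float),z,s)[:2] for q in c]); (x,y),r=cv2.minEnclosingCircle((P*1000).astype(np.float32)); 
        print(cv2.boundingRect(c),z,round(x,1),round(y,1),round(r,1),np.round(P.min(0)*1000,1),np.round(P.max(0)*1000,1))
zt=t[2]-.0198+.054
for b in blobs(p,"blue",1500): 
    P=np.array([Rm.inv().apply(atz(p,q[0].astype(float),zt,s)-t)[:2] for q in b])*1000
    print("ring tool",cv2.boundingRect(b),np.round(P.min(0),1),np.round(P.max(0),1))
p2=read_camera("scene")
for yy in (.03,.036,.044):
    for dz in (-.012,-.006,0,.006,.012,.018): print(yy,dz,np.round(proj(p2,t+Rm.apply([0,yy,0])+[0,0,dz]),1),end=' ')
    print()
print("collar bottom front",[np.round(proj(p2,t+np.array([.03*np.cos(a),.03*np.sin(a),.0042])),1) for a in (.0,.9,1.8)])
im=p2["color"]; print(im[186:202,252].tolist()); print(im[186:202,255].tolist())
```

```text
hsv port [ 22  85 197] [ 24  52 216] [ 22  85 198] [43 19 95]
(394, 374, 48, 36) 0.02 976.5 -0.4 55.9 [927.  -28.4] [1026.2   29.3]
(394, 374, 48, 36) 0.05 934.9 -2.5 50.3 [890.4 -27.7] [979.6  24.2]
(492, 292, 68, 71) 0.02 977.5 192.5 83.6 [926.4 124.5] [1027.3  260.1]
(492, 292, 68, 71) 0.05 935.9 171.0 75.2 [890.  109.8] [980.6 231.7]
(246, 75, 59, 58) 0.02 548.6 -20.1 26.7 [521.9 -45.6] [575.2   6.5]
(246, 75, 59, 58) 0.05 550.3 -20.3 24.0 [526.3 -43.2] [574.2   3.7]
ring tool (214, 212, 135, 132) [-30.1 -29.5] [35.2 30. ]
ring tool (402, 0, 98, 64) [98. 48.] [133.3  97. ]
0.03 -0.012 [253.8 199.7] 0.03 -0.006 [253.8 198.3] 0.03 0 [253.7 197. ] 0.03 0.006 [253.7 195.6] 0.03 0.012 [253.6 194.2] 0.03 0.018 [253.5 192.7] 
0.036 -0.012 [254.2 201.3] 0.036 -0.006 [254.2 199.9] 0.036 0 [254.1 198.5] 0.036 0.006 [254.1 197.1] 0.036 0.012 [254.  195.7] 0.036 0.018 [253.9 194.3] 
0.044 -0.012 [254.8 203.4] 0.044 -0.006 [254.7 202. ] 0.044 0 [254.7 200.6] 0.044 0.006 [254.6 199.3] 0.044 0.012 [254.5 197.9] 0.044 0.018 [254.5 196.4] 
collar bottom front [array([243.1, 193.1]), array([251.3, 196.2]), array([259.8, 193.2])]
[[25, 24, 25], [22, 23, 22], [15, 17, 18], [42, 38, 38], [45, 43, 41], [38, 36, 36], [38, 35, 33], [58, 51, 42], [25, 45, 74], [63, 81, 101], [164, 158, 141], [167, 160, 144], [166, 159, 145], [111, 108, 98], [85, 87, 79], [89, 91, 83]]
[[36, 36, 36], [29, 28, 29], [21, 20, 22], [20, 22, 22], [23, 21, 23], [20, 20, 20], [20, 19, 16], [23, 30, 40], [0, 28, 66], [143, 139, 128], [164, 156, 140], [155, 149, 134], [174, 169, 154], [90, 90, 83], [73, 74, 68], [73, 74, 68]]
```

Call:
jog_arm(
  moves=[
    {"fingers": 0.6, "slide": [30, -1, 0], "angular": [0, 0, 0]},
    {"fingers": 0.6, "slide": [60, -2, 0], "angular": [0, 0, 0]},
    {"fingers": 0.6, "slide": [80, -2, 0], "angular": [0, 0, 0]},
    {"fingers": 0.6, "slide": [87, -2, 20], "angular": [0, 0, 0]},
    {"fingers": 0.6, "slide": [87, -2, 45], "angular": [0, 0, 0]},
    {"fingers": 0.6, "slide": [87, -2, 65], "angular": [0, 0, 0]},
    {"fingers": 0.6, "slide": [87, -2, 78], "angular": [0, 0, 0]},
    {"fingers": 0.6, "slide": [87, -2, 84], "angular": [0, 0, 0]},
    {"fingers": 0.6, "slide": [87, -2, 88], "angular": [0, 0, 0]},
    {"fingers": 0.6, "slide": [87, -2, 92], "angular": [0, 0, 0]},
  ],
)

```text
clock: 8.03
tcp_pos: [0.5504, -0.0177, 0.0675]
orientation: [0.0, 0.223, 0.975, 0.0]
wrist_force: [-1.3, -0.2, 0.9]
finger_gap: 0.0589
grip_force: 44.0
```

Call:
jog_arm(
  moves=[
    {"fingers": 0.6, "slide": [0, 0, 4], "angular": [0, 0, 0]},
    {"fingers": 0.6, "slide": [0, 0, 8], "angular": [0, 0, 0]},
    {"fingers": 0.6, "slide": [0, 0, 12], "angular": [0, 0, 0]},
    {"fingers": 0.6, "slide": [0, 0, 15], "angular": [0, 0, 0]},
    {"fingers": 0.6, "slide": [0, 0, 18], "angular": [0, 0, 0]},
    {"fingers": 0.6, "slide": [0, 0, 20], "angular": [0, 0, 0]},
    {"fingers": 0.6, "slide": [0, 0, 22], "angular": [0, 0, 0]},
    {"fingers": 0.6, "slide": [0, 0, 22], "angular": [0, 0, 0]},
  ],
)

```text
clock: 8.7
tcp_pos: [0.5491, -0.0181, 0.0459]
orientation: [-0.001, 0.223, 0.975, -0.0]
wrist_force: [-7.7, -2.7, 7.6]
finger_gap: 0.0586
grip_force: 45.3
```

Call:
jog_arm(
  moves=[
    {"fingers": 0.6, "slide": [1, 0, 1], "angular": [0, 0, 0]},
    {"fingers": 0.6, "slide": [1, 0, 2], "angular": [0, 0, 0]},
    {"fingers": 0.6, "slide": [1, 0, 2], "angular": [0, 0, 0]},
  ],
)

```text
clock: 8.95
tcp_pos: [0.5492, -0.0181, 0.0458]
orientation: [0.001, 0.223, 0.975, -0.001]
wrist_force: [-10.2, -2.3, 19.1]
finger_gap: 0.0588
grip_force: 46.2
```

Call:
jog_arm(
  moves=[
    {"fingers": 0.3, "slide": [0, 0, 0], "angular": [0, 0, 0]},
    {"fingers": 0, "slide": [0, 0, -1], "angular": [0, 0, 0]},
    {"fingers": 0, "slide": [0, 0, -2], "angular": [0, 0, 0]},
    {"fingers": 0, "slide": [0, 0, -2], "angular": [0, 0, 0]},
    {"fingers": 0, "slide": [0, 0, -20], "angular": [0, 0, 0]},
    {"fingers": 0, "slide": [0, 0, -50], "angular": [0, 0, 0]},
    {"fingers": 0, "slide": [0, 0, -90], "angular": [0, 0, 0]},
    {"fingers": 0, "slide": [10, 17, -120], "angular": [0, 0, 0]},
    {"fingers": 0, "slide": [28, 47, -130], "angular": [0, 0, 0]},
    {"fingers": 0, "slide": [47, 80, -130], "angular": [0, 0, 0]},
  ],
)

```text
clock: 9.78
tcp_pos: [0.5448, 0.0751, 0.1772]
orientation: [0.004, 0.225, 0.974, 0.001]
wrist_force: [0.7, 0.4, -0.8]
finger_gap: 0.085
grip_force: 0.0
```

Call:
jog_arm(
  moves=[
    {"fingers": 0, "slide": [20, 34, 0], "angular": [0, 0, 0]},
    {"fingers": 0, "slide": [40, 68, 0], "angular": [0, 0, 0]},
    {"fingers": 0, "slide": [60, 102, 0], "angular": [0, 0, 0]},
    {"fingers": 0, "slide": [80, 136, 0], "angular": [0, 0, 0]},
    {"fingers": 0, "slide": [80, 136, 0], "angular": [0, 0, 0]},
    {"fingers": 0, "slide": [80, 136, 0], "angular": [0, 0, 0]},
  ],
)

```text
clock: 10.28
tcp_pos: [0.5283, 0.2348, 0.1728]
orientation: [0.0, 0.221, 0.975, 0.0]
wrist_force: [0.4, -1.1, -1.1]
finger_gap: 0.0852
grip_force: 0.0
```

Run:
```python
from h import *
s=get_state();p=read_camera("wrist"); print(s["clock"],s["tcp_pos"],s["finger_gap"],s["wrist_force"])
for b in blobs(p,"brass",300):
    P=np.array([atz(p,q[0].astype(float),.054,s)[:2] for q in b])*1000
    T=np.array([tool(s,np.append(q/1000,.054)-s["tcp_pos"]) for q in P]); print(cv2.boundingRect(b),np.round(cv2.minEnclosingCircle(P.astype(np.float32))[0],1),np.round(T.min(0),1),np.round(T.max(0),1))
for m in tip_of("small_sleeve",p)[:3]: print(m,np.round(atz(p,m["point"],0,s),4))
s0=np.array(s["tcp_pos"])
p2=read_camera("scene")
for t,z in (("big_sleeve",.026),("small_sleeve",0)):
    for m in tip_of(t,p2)[:3]: print(t,m["p"],np.round(atz(p2,m["point"],z),4))
for b in blobs(p2,"blue",150)[:6]: print(cv2.boundingRect(b))
print(proj(p2,np.array([.549,-.018,.08])))
```

```text
10.2833 [0.52834739 0.2347967  0.17278518] 0.08519566947535412 [ 0.44518326 -1.05841175 -1.06457263]
(254, 75, 50, 48) [446.9 271.5] [ 69.4 -22.6 118.8] [109.6  18.4 118.8]
{'point': [279.5, 102.5], 'p': 0.68} [0.4475 0.2717 0.    ]
big_sleeve 0.94 [0.5396 0.1656 0.026 ]
big_sleeve 0.93 [ 0.5477 -0.0286  0.026 ]
big_sleeve 0.49 [0.7271 0.1765 0.026 ]
small_sleeve 0.78 [0.4447 0.2797 0.    ]
(306, 365, 88, 55)
(308, 226, 29, 31)
(210, 100, 31, 40)
(271, 194, 20, 21)
(356, 33, 27, 18)
[280.88925493 201.25486163]
```

Call:
jog_arm(
  moves=[
    {"fingers": 0, "slide": [30, 0, 0], "angular": [0, 0, 0]},
    {"fingers": 0, "slide": [60, -1, 0], "angular": [0, 0, 0]},
    {"fingers": 0, "slide": [89, -2, 15], "angular": [0, 0, 0]},
    {"fingers": 0, "slide": [89, -2, 50], "angular": [0, 0, 0]},
    {"fingers": 0, "slide": [89, -2, 85], "angular": [0, 0, 0]},
    {"fingers": 0, "slide": [89, -2, 110], "angular": [0, 0, 0]},
    {"fingers": 0, "slide": [89, -2, 130], "angular": [0, 0, 0]},
    {"fingers": 0, "slide": [89, -2, 145], "angular": [0, 0, 0]},
    {"fingers": 0, "slide": [89, -2, 152], "angular": [0, 0, 0]},
    {"fingers": 0, "slide": [89, -2, 152], "angular": [0, 0, 0]},
  ],
)

```text
clock: 11.37
tcp_pos: [0.4467, 0.2677, 0.0197]
orientation: [-0.001, 0.224, 0.975, -0.001]
wrist_force: [0.3, -0.0, -0.3]
finger_gap: 0.0852
grip_force: 0.0
```

Call:
jog_arm(
  moves=[
    {"fingers": 0.2, "slide": [0, 0, 0], "angular": [0, 0, 0]},
    {"fingers": 0.4, "slide": [0, 0, 0], "angular": [0, 0, 0]},
    {"fingers": 0.6, "slide": [0, 0, 0], "angular": [0, 0, 0]},
    {"fingers": 0.75, "slide": [0, 0, 0], "angular": [0, 0, 0]},
    {"fingers": 0.75, "slide": [0, 0, 0], "angular": [0, 0, 0]},
    {"fingers": 0.75, "slide": [0, 0, 0], "angular": [0, 0, 0]},
  ],
)

```text
clock: 11.87
tcp_pos: [0.4487, 0.2696, 0.0227]
orientation: [0.001, 0.223, 0.975, 0.001]
wrist_force: [-0.8, -0.7, 6.2]
finger_gap: 0.0424
grip_force: 39.8
```

Call:
jog_arm(
  moves=[
    {"fingers": 0.75, "slide": [0, 0, -10], "angular": [0, 0, 0]},
    {"fingers": 0.75, "slide": [0, 0, -35], "angular": [0, 0, 0]},
    {"fingers": 0.75, "slide": [0, 0, -70], "angular": [0, 0, 0]},
    {"fingers": 0.75, "slide": [0, 0, -105], "angular": [0, 0, 0]},
    {"fingers": 0.75, "slide": [-16, -11, -135], "angular": [0, 0, 0]},
    {"fingers": 0.75, "slide": [-40, -28, -145], "angular": [0, 0, 0]},
    {"fingers": 0.75, "slide": [-71, -50, -145], "angular": [0, 0, 0]},
    {"fingers": 0.75, "slide": [-102, -72, -145], "angular": [0, 0, 0]},
    {"fingers": 0.75, "slide": [-133, -94, -145], "angular": [0, 0, 0]},
    {"fingers": 0.75, "slide": [-165, -116, -145], "angular": [0, 0, 0]},
  ],
)

```text
clock: 12.7
tcp_pos: [0.5462, 0.0917, 0.1675]
orientation: [0.001, 0.223, 0.975, 0.0]
wrist_force: [1.0, 0.4, -1.6]
finger_gap: 0.0425
grip_force: 40.8
```

Call:
jog_arm(
  moves=[
    {"fingers": 0.75, "slide": [-31, -22, 0], "angular": [0, 0, 0]},
    {"fingers": 0.75, "slide": [-62, -44, 0], "angular": [0, 0, 0]},
    {"fingers": 0.75, "slide": [-93, -66, 0], "angular": [0, 0, 0]},
    {"fingers": 0.75, "slide": [-124, -88, 0], "angular": [0, 0, 0]},
    {"fingers": 0.75, "slide": [-140, -100, 0], "angular": [0, 0, 0]},
    {"fingers": 0.75, "slide": [-140, -100, 0], "angular": [0, 0, 0]},
    {"fingers": 0.75, "slide": [-140, -100, 0], "angular": [0, 0, 0]},
  ],
)

```text
clock: 13.28
tcp_pos: [0.6284, -0.059, 0.1663]
orientation: [-0.0, 0.224, 0.975, 0.0]
wrist_force: [-0.4, -0.5, -1.0]
finger_gap: 0.0424
grip_force: 40.8
```

Run:
```python
from h import *
s=get_state();p=read_camera("wrist");t=np.array(s["tcp_pos"]); print(s["clock"],t,s["orientation"],s["finger_gap"],s["wrist_force"])
for b in blobs(p,"blue",500):
    P=np.array([atz(p,q[0].astype(float),.08,s) for q in b]); T=np.array([tool(s,q-t) for q in P])
    print("blue",cv2.boundingRect(b),np.round(cv2.minEnclosingCircle((P[:,:2]*1000).astype(np.float32)),1) if 0 else cv2.minEnclosingCircle((P[:,:2]*1000).astype(np.float32)),np.round(T.min(0),1),np.round(T.max(0),1))
for b in blobs(p,"brass",500):
    T=np.array([tool(s,atz(p,q[0].astype(float),t[2]+.0313,s)-t) for q in b]); print("brass",cv2.boundingRect(b),np.round(T.min(0),1),np.round(T.max(0),1))
for n,z in (("port",.05),("dial_axis",.05),("dial_post",.11)):
    for m in tip_of(n,p)[:2]: print(n,round(m["p"],2),np.round(m["point"],1),np.round(atz(p,m["point"],z,s),4))
```

```text
13.2833 [ 0.62838323 -0.05901653  0.16631547] [-2.28699271e-04  2.24092281e-01  9.74567881e-01  2.08671341e-04] 0.0423884408342163 [-0.36848235 -0.5096805  -0.96200063]
blue (246, 60, 78, 76) ((550.1387939453125, -18.425867080688477), 29.020139694213867) [ 59.8 -25.9  86.3] [116.7  31.2  86.4]
blue (405, 0, 95, 63) ((541.204833984375, 143.6208038330078), 49.12179946899414) [125.2  97.   86.4] [193.8 191.2  86.5]
brass (233, 218, 97, 102) [-17.7 -21.  -31.3] [ 31.8  21.5 -31.3]
port 0.78 [282.8 100.9] [ 0.5506 -0.0196  0.05  ]
dial_axis 0.98 [154.2 225.4] [ 0.5958 -0.1755  0.05  ]
dial_axis 0.68 [ 79.  233.3] [ 0.5651 -0.2612  0.05  ]
dial_post 0.85 [ 80.5 231.9] [ 0.5647 -0.2079  0.11  ]
```

Call:
jog_arm(
  moves=[
    {"fingers": 0.75, "slide": [30, 1, 0], "angular": [0, 0, 0]},
    {"fingers": 0.75, "slide": [60, 2, 0], "angular": [0, 0, 0]},
    {"fingers": 0.75, "slide": [80, 2, 0], "angular": [0, 0, 0]},
    {"fingers": 0.75, "slide": [85, 2.4, 15], "angular": [0, 0, 0]},
    {"fingers": 0.75, "slide": [85, 2.4, 35], "angular": [0, 0, 0]},
    {"fingers": 0.75, "slide": [85, 2.4, 48], "angular": [0, 0, 0]},
    {"fingers": 0.75, "slide": [85, 2.4, 56], "angular": [0, 0, 0]},
    {"fingers": 0.75, "slide": [85, 2.4, 61], "angular": [0, 0, 0]},
    {"fingers": 0.75, "slide": [85, 2.4, 65], "angular": [0, 0, 0]},
    {"fingers": 0.75, "slide": [85, 2.4, 68], "angular": [0, 0, 0]},
  ],
)

```text
clock: 14.32
tcp_pos: [0.5532, -0.0185, 0.0984]
orientation: [0.0, 0.223, 0.975, 0.0]
wrist_force: [-0.4, -0.5, -1.2]
finger_gap: 0.0422
grip_force: 40.8
```

Call:
jog_arm(
  moves=[
    {"fingers": 0.75, "slide": [0, 0, 3], "angular": [0, 0, 0]},
    {"fingers": 0.75, "slide": [0, 0, 6], "angular": [0, 0, 0]},
    {"fingers": 0.75, "slide": [0, 0, 9], "angular": [0, 0, 0]},
    {"fingers": 0.75, "slide": [0, 0, 12], "angular": [0, 0, 0]},
    {"fingers": 0.75, "slide": [0, 0, 15], "angular": [0, 0, 0]},
    {"fingers": 0.75, "slide": [0, 0, 17], "angular": [0, 0, 0]},
    {"fingers": 0.75, "slide": [0, 0, 19], "angular": [0, 0, 0]},
  ],
)

```text
clock: 14.9
tcp_pos: [0.5529, -0.0189, 0.079]
orientation: [0.0, 0.223, 0.975, -0.0]
wrist_force: [-0.2, -1.0, 5.6]
finger_gap: 0.0425
grip_force: 41.5
```

Call:
jog_arm(
  moves=[
    {"fingers": 0.75, "slide": [0, 0, 1], "angular": [0, 0, 0]},
    {"fingers": 0.75, "slide": [0, 0, 2], "angular": [0, 0, 0]},
    {"fingers": 0.75, "slide": [0, 0, 3], "angular": [0, 0, 0]},
    {"fingers": 0.75, "slide": [0, 0, 3], "angular": [0, 0, 0]},
  ],
)

```text
clock: 15.23
tcp_pos: [0.5531, -0.019, 0.0787]
orientation: [0.001, 0.223, 0.975, -0.0]
wrist_force: [-5.5, 0.5, 15.8]
finger_gap: 0.0423
grip_force: 42.1
```

Call:
jog_arm(
  moves=[
    {"fingers": 0.4, "slide": [0, 0, 2], "angular": [0, 0, 0]},
    {"fingers": 0, "slide": [0, 0, 0], "angular": [0, 0, 0]},
    {"fingers": 0, "slide": [0, 0, 0], "angular": [0, 0, 0]},
    {"fingers": 0, "slide": [0, 0, 0], "angular": [0, 0, 0]},
    {"fingers": 0, "slide": [0, 0, -15], "angular": [0, 0, 0]},
    {"fingers": 0, "slide": [0, 0, -40], "angular": [0, 0, 0]},
    {"fingers": 0, "slide": [0, 0, -75], "angular": [0, 0, 0]},
    {"fingers": 0, "slide": [-15, -28, -90], "angular": [0, 0, 0]},
    {"fingers": 0, "slide": [-33, -60, -90], "angular": [0, 0, -7]},
  ],
)

```text
clock: 15.98
tcp_pos: [0.559, -0.0863, 0.1707]
orientation: [0.004, 0.161, 0.987, -0.0]
wrist_force: [1.7, -0.7, -0.3]
finger_gap: 0.0857
grip_force: 0.0
```

Call:
jog_arm(
  moves=[
    {"fingers": 0, "slide": [-10, -18, 0], "angular": [0, 0, -7]},
    {"fingers": 0, "slide": [-20, -37, 0], "angular": [0, 0, -14]},
    {"fingers": 0, "slide": [-30, -55, 0], "angular": [0, 0, -21]},
    {"fingers": 0, "slide": [-40, -73, 0], "angular": [0, 0, -28]},
    {"fingers": 0, "slide": [-46, -85, 0], "angular": [0, 0, -35]},
    {"fingers": 0, "slide": [-46, -85, 0], "angular": [0, 0, -42]},
    {"fingers": 0, "slide": [-46, -85, 0], "angular": [0, 0, -49]},
    {"fingers": 0, "slide": [-46, -85, 0], "angular": [0, 0, -56]},
    {"fingers": 0, "slide": [-46, -85, 0], "angular": [0, 0, -64]},
    {"fingers": 0, "slide": [-46, -85, 0], "angular": [0, 0, -64]},
  ],
)

```text
clock: 16.82
tcp_pos: [0.5725, -0.1822, 0.1657]
orientation: [-0.0, -0.386, 0.923, 0.0]
wrist_force: [-0.1, -0.2, -0.5]
finger_gap: 0.0853
grip_force: 0.0
```

Run:
```python
from h import *
s=get_state();t=np.array(s["tcp_pos"]);p=read_camera("wrist")
print(s["clock"],t,s["orientation"],s["joint_pos"],"toolx deg",np.degrees(np.arctan2(*rot(s["orientation"]).apply([1,0,0])[[1,0]])))
for n,z in (("dial_axis",.05),("dial_post",.11),("big_sleeve",.026),("small_sleeve",.056)):
    for m in tip_of(n,p)[:2]: print(n,round(m["p"],2),np.round(m["point"],1),np.round(atz(p,m["point"],z,s),4))
for b in blobs(p,"red",20): 
    print("red",cv2.boundingRect(b),cv2.contourArea(b))
print(proj(p,[.563,-.209,.11],s), proj(p,[.563,-.209,.064],s))
p2=read_camera("scene")
for n,z in (("dial_axis",.05),("dial_post",.11),("small_sleeve",.056)):
    for m in tip_of(n,p2)[:2]: print("scene",n,round(m["p"],2),np.round(atz(p2,m["point"],z),4))
```

```text
16.8167 [ 0.57247742 -0.18218512  0.16571317] [-1.53867810e-04 -3.85563827e-01  9.22681103e-01  3.06963940e-04] [-4.41761326e-01  3.81919674e-01  1.79235698e-02  1.20746234e+00
  1.82223566e-04 -1.23339907e+00] toolx deg -134.6425006248706
dial_post 0.66 [262.4 192.3] [ 0.5656 -0.2072  0.11  ]
big_sleeve 0.6 [399.6 288.2] [ 0.5524 -0.0178  0.026 ]
red (255, 172, 18, 27) 342.5
red (336, 196, 10, 9) 59.5
[263.29203261 187.78288386] [266.32881367 176.01008157]
scene dial_axis 0.81 [ 0.5915 -0.1633  0.05  ]
scene dial_post 0.84 [ 0.5656 -0.2103  0.11  ]
scene dial_post 0.72 [0.5714 0.0222 0.11  ]
scene small_sleeve 0.51 [ 0.5388 -0.0079  0.056 ]
```

Call:
jog_arm(
  moves=[
    {"fingers": 0, "slide": [24, -13, 0], "angular": [0, 0, 0]},
    {"fingers": 0, "slide": [24, -13, 0], "angular": [0, 0, 0]},
    {"fingers": 0, "slide": [24, -13, 25], "angular": [0, 0, 0]},
    {"fingers": 0, "slide": [24, -13, 45], "angular": [0, 0, 0]},
    {"fingers": 0, "slide": [24, -13, 62], "angular": [0, 0, 0]},
    {"fingers": 0, "slide": [24, -13, 76], "angular": [0, 0, 0]},
    {"fingers": 0, "slide": [24, -13, 86], "angular": [0, 0, 0]},
    {"fingers": 0.3, "slide": [24, -13, 86], "angular": [0, 0, 0]},
    {"fingers": 0.5, "slide": [24, -13, 86], "angular": [0, 0, 0]},
  ],
)

```text
clock: 18.02
tcp_pos: [0.5646, -0.2081, 0.08]
orientation: [-0.0, -0.384, 0.923, 0.0]
wrist_force: [-0.1, 0.7, 0.2]
finger_gap: 0.064
grip_force: 0.0
```

Call:
jog_arm(
  moves=[
    {"fingers": 0.7, "slide": [0, 0, 0], "angular": [0, 0, 0]},
    {"fingers": 0.85, "slide": [0, 0, 0], "angular": [0, 0, 0]},
    {"fingers": 1, "slide": [0, 0, 0], "angular": [0, 0, 0]},
    {"fingers": 1, "slide": [0, 0, 0], "angular": [0, 0, 0]},
    {"fingers": 1, "slide": [0, 0, 0], "angular": [0, 0, 0]},
    {"fingers": 1, "slide": [0, 0, 0], "angular": [0, 0, 0]},
  ],
  squeeze=70,
)

```text
clock: 18.52
tcp_pos: [0.5649, -0.2082, 0.0812]
orientation: [0.0, -0.384, 0.923, -0.0]
wrist_force: [-2.5, 1.6, 5.6]
finger_gap: 0.0088
grip_force: 68.5
```

Call:
jog_arm(
  moves=[
    {"fingers": 1, "slide": [-0.2, 4.2, 0], "angular": [0, 0, 5]},
    {"fingers": 1, "slide": [-0.7, 8.3, 0], "angular": [0, 0, 10]},
    {"fingers": 1, "slide": [-1.6, 12.4, 0], "angular": [0, 0, 15]},
    {"fingers": 1, "slide": [-2.9, 16.4, 0], "angular": [0, 0, 20]},
    {"fingers": 1, "slide": [-4.5, 20.3, 0], "angular": [0, 0, 25]},
    {"fingers": 1, "slide": [-6.4, 24.0, 0], "angular": [0, 0, 30]},
    {"fingers": 1, "slide": [-8.4, 27.1, 0], "angular": [0, 0, 34.4]},
    {"fingers": 1, "slide": [-8.4, 27.1, 0], "angular": [0, 0, 34.4]},
  ],
)

```text
clock: 19.18
tcp_pos: [0.5512, -0.1846, 0.0813]
orientation: [-0.0, -0.092, 0.996, -0.002]
wrist_force: [-3.8, -4.9, 4.8]
finger_gap: 0.0083
grip_force: 68.7
```

Call:
jog_arm(
  moves=[
    {"fingers": 1, "slide": [-0.2, 4.2, 0], "angular": [0, 0, 5]},
    {"fingers": 1, "slide": [-0.7, 8.3, 0], "angular": [0, 0, 10]},
    {"fingers": 1, "slide": [-1.6, 12.4, 0], "angular": [0, 0, 15]},
    {"fingers": 1, "slide": [-2.9, 16.4, 0], "angular": [0, 0, 20]},
    {"fingers": 1, "slide": [-4.5, 20.3, 0], "angular": [0, 0, 25]},
    {"fingers": 1, "slide": [-6.4, 24.0, 0], "angular": [0, 0, 30]},
    {"fingers": 1, "slide": [-8.4, 27.1, 0], "angular": [0, 0, 34.4]},
    {"fingers": 1, "slide": [-8.4, 27.1, 0], "angular": [0, 0, 34.4]},
    {"fingers": 1, "slide": [-8.4, 27.1, 0], "angular": [0, 0, 34.4]},
  ],
)

```text
clock: 19.93
tcp_pos: [0.5531, -0.1562, 0.0811]
orientation: [-0.001, 0.205, 0.979, -0.002]
wrist_force: [-8.7, -3.9, 9.0]
finger_gap: 0.0084
grip_force: 69.1
```

Run:
```python
from h import *
s=get_state();t=np.array(s["tcp_pos"])
print(s["clock"],t,s["wrist_force"],s["finger_gap"],s["grip_force"])
for ax in ([.5986,-.1737],[.597,-.1742],[.596,-.1745]):
    d=t[:2]-ax; a=np.degrees(np.arctan2(d[1],d[0]))%360; print(np.hypot(*d),a,np.radians(225.6-a))
ims=[]
for c in ("scene","wrist"):
    p=read_camera(c)
    for n,z in (("dial_post",.11),("big_sleeve",.026),("small_sleeve",.056)):
        for m in tip_of(n,p)[:3]: print(c,n,round(m["p"],2),np.round(m["point"],1),np.round(atz(p,m["point"],z,s),4))
    ims.append(cv2.resize(p["color"][130:235,195:335],(400,300),interpolation=3) if c=="scene" else cv2.resize(p["color"],(400,300)))
cv2.imwrite("pics/fin.png",np.hstack(ims)[:,:,::-1])
```

```text
19.9333 [ 0.55311236 -0.15622697  0.08114818] [-8.71692127 -3.91220883  9.02882892] 0.008438785971954783 69.0704619884491
0.048728141288194964 158.9868684116354 1.162618471281202
0.04742525012762907 157.72973415031674 1.1845596032808396
0.0466181605877878 156.92271960981722 1.1986446641240254
scene dial_post 0.9 [247.5 167.3] [ 0.5606 -0.1699  0.11  ]
scene big_sleeve 0.89 [321.1 248.3] [0.5398 0.1596 0.026 ]
scene big_sleeve 0.54 [277.4 211.9] [ 0.5553 -0.0265  0.026 ]
scene small_sleeve 0.58 [283.  205.3] [ 0.5411 -0.0172  0.056 ]
wrist dial_post 0.69 [282.8 285.1] [ 0.5542 -0.1556  0.11  ]
wrist big_sleeve 0.89 [455.6 148. ] [ 0.5511 -0.0184  0.026 ]
wrist small_sleeve 0.76 [480.7 151.1] [ 0.5508 -0.0157  0.056 ]
```

View pics/fin.png

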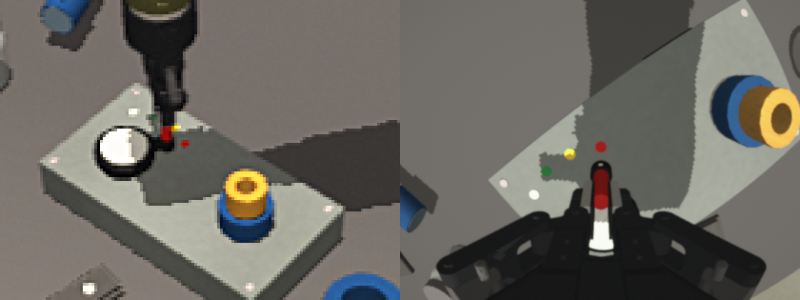

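Run:
```python
from h import *
s=get_state();p=read_camera("wrist");t=np.array(s["tcp_pos"])
from scipy.optimize import least_squares
h=cv2.cvtColor(p["color"],cv2.COLOR_RGB2HSV)
def cen(u,v,lo,hi):
    m=cv2.inRange(h[v-9:v+10,u-9:u+10],lo,hi); M=cv2.moments(m,True); return u-9+M["m10"]/M["m00"],v-9+M["m01"]/M["m00"]
pts=[cen(188,273,(0,0,170),(180,60,255)),cen(206,239,(45,90,40),(85,255,255)),cen(238,216,(20,90,90),(35,255,255)),cen(281,206,(0,150,90),(8,255,255))]
W=np.array([atz(p,q,.05,s)[:2] for q in pts]); print(np.round(pts,1).tolist(),np.round(W,4).tolist())
k=np.array([0,.4,.8,1.2])
f=lambda x:(W-np.c_[x[0]+x[2]*np.cos(x[3]-k),x[1]+x[2]*np.sin(x[3]-k)]).ravel()
r=least_squares(f,[.597,-.174,.08,3.93]); x=r.x; print(x,np.degrees(x[3]),np.abs(r.fun).max())
d=t[:2]-x[:2]; print("dial",(x[3]-np.arctan2(d[1],d[0]))%(2*np.pi),np.hypot(*d))
```

```text
[[187.5, 271.8], [204.7, 239.6], [237.4, 215.5], [280.9, 205.4]] [[0.5513, -0.2238], [0.5355, -0.2016], [0.5296, -0.1751], [0.5345, -0.1482]]
[ 0.59808113 -0.17375459  0.06849876  3.96066696] 226.92950111773882 7.985813669697528e-05
dial 1.1901222272761052 0.04824428897621844
```

The four dots fit a circle to within 0.1 mm. The dial stands at 1.19 rad, with the post at the red dot and both sleeves nested. A small nudge, then hand in.

Call:
jog_arm(
  moves=[
    {"fingers": 1, "slide": [-0.1, 0.5, 0], "angular": [0, 0, 0.6]},
    {"fingers": 1, "slide": [-0.1, 0.5, 0], "angular": [0, 0, 0.6]},
    {"fingers": 1, "slide": [-0.1, 0.5, 0], "angular": [0, 0, 0.6]},
  ],
)

```text
clock: 20.63
tcp_pos: [0.5533, -0.1558, 0.0812]
orientation: [-0.001, 0.21, 0.978, -0.002]
wrist_force: [-7.0, -3.7, 8.9]
finger_gap: 0.0084
grip_force: 69.1
```

```bash
python3 -c "
from h import *
s=get_state();d=np.array(s['tcp_pos'])[:2]-[.59808,-.17375];print((3.96067-np.arctan2(d[1],d[0]))%6.283,s['grip_force'],s['wrist_force'])
print(hand_in())"
```

```text
1.1998335368801638 69.09151911735535 [-6.97548313 -3.70180823  8.88237289]
the job is handed in; nothing more can be done
None
```

I handed the job in at about 20.6 s: both sleeves are nested fully home in the port, and the dial is held in the fingers at the third click (about 1.20 rad by my measurement); the verdict was not shown.

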